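# Weigh a bin of glue sticks on the postal scale under the desk shelf

## Task

Weigh the three glue sticks. First zero the postal scale: press the blue key on its front fully in; the scale is light and slides, so push until its back rests squarely against the bar at the rear of the low shelf and the key goes in. Then take the green bin by its handle, reach its low front lip in under the edge of the shelf board, tip all three sticks into the weighing pan, and stand the empty bin upright on the open desk in front of the shelf, without knocking the shelf or disturbing the mug, the tablet bottle and the stamp.

Things in the scene. Friction and masses are not known exactly. Their poses are not given: they have to be found in the camera images.
- desk_shelf: fixed low desk shelf, oak board on black tube legs. Origin on the desk under the board's middle; +x into the shelf (open front to back), z up. Board 205 (x) x 240 (y) x 18 mm, underside 170 mm up. Legs 12 mm square at x +-82, y +-105 mm, tied by side rails; front open, 198 mm clear. Calculator and notes on the board: highest 215 mm above the desk, over 35 mm behind its front edge
- shelf_edge (a point): middle of the lower front edge of the shelf board (x = -102.5 mm in the shelf's frame), 170 mm above the desk
- shelf_stop (a point): middle of the front face of the bar (8 to 28 mm above the desk) that joins the rear legs, the stop for the scale: x = +44.5 mm in the shelf's frame
- scale: white postal scale, 0.45 kg, loose, partly under the shelf, its back 15 to 40 mm short of the bar. Origin under its middle, +x from its front to its back, z up. Body x -95 to +112 mm, 140 mm wide, front part with display 42 mm high. Pushed against the bar, its pan's front wall is 20 mm behind the front edge of the shelf board and its key's face 69 mm in front of that edge
- pan (a point): middle of the floor of the aluminium pan fixed on the scale, 44 mm above the desk; axes as the scale. Inside 121 mm (x) by 130 mm (y); 3 mm walls: front wall 54 mm, side and back walls 88 mm above the desk
- scale_back (a point): middle of the scale's back face (x = +112 mm in the scale's frame), 18 mm above the desk
- key_face (a point): middle of the outer face of the blue zero key (34 mm wide, 19 mm high, centre 22 mm above the desk), which stands 9 mm out of the scale's upright front face; it moves with the key; axes as the scale: the key is pressed towards +x
- zero_key (a joint): travel of the zero key, 0 = out, 0.006 m = fully in. A spring pushes it out: it starts to move at about 2 N, is fully in at 7 N. The free scale slides at about 3 N, before the key is in
- bin: green open-fronted stock bin, about 0.13 kg, loose. Origin under its middle, +x towards its open front (pouring direction), z up. Box x -70 to +72.5 mm, 102 mm wide, 4 mm walls, 60 mm high; from x = -20 mm the side walls slope down to 20 mm at the front; from x = 48 mm the floor ramps up 30 degrees to the lip. Handle behind it: x -70 to -153 mm, 16 mm wide (y), 20 mm high
- bin_grip (a point): on the bin's handle, where to pinch it from both sides: 118 mm behind the bin's origin, 50 mm above its underside; axes as the bin
- bin_lip (a point): middle of the bin's front lip edge: x = 72.5 mm, 18.5 mm above its underside; axes as the bin
- stick1_mid (a point): middle of glue stick 1 of 3: white and yellow cylinder 26 mm thick, 90 mm long, 0.03 kg, lying across the bin at the start; the point's z axis runs along the stick
- stick2_mid (a point): middle of glue stick 2 of 3: white and yellow cylinder 26 mm thick, 90 mm long, 0.03 kg, lying across the bin at the start; the point's z axis runs along the stick
- stick3_mid (a point): middle of glue stick 3 of 3: white and yellow cylinder 26 mm thick, 90 mm long, 0.03 kg, lying across the bin at the start; the point's z axis runs along the stick
- stick1: glue stick 1; origin at the middle of its base end
- stick2: glue stick 2; as stick 1
- stick3: glue stick 3; as stick 1
- mug: white mug, a bystander, 92 mm wide, 127 mm over its handle (along y), 95 mm high; origin under its middle
- tablets: white tablet bottle with a red band, a bystander, 44 mm thick, 75 mm high; origin under its middle
- stamp: rubber stamp with a wooden handle, a bystander, 27x50x68 mm, standing upright; origin under its middle

How it is judged:
On the way, in this order (a step that is already met when the one before it is completed fails the run):
1. the zero key pressed in with the scale's back against the bar (value of joint zero_key above 0.0045 m and x of scale_back in the frame of desk_shelf above 0.0375 m), for 0.15 s.
2. the bin tipped forward, its lip under the shelf board (angle between bin's own z axis and vertical above 0.5 rad and x of bin_lip in the frame of desk_shelf above -0.1025 m and height (world z) of bin_lip below 0.165 m), for 0.1 s.
At the end, for the whole second after the job is handed in: all three glue sticks lie still with their middles inside the pan and below its rim (under 90 mm high), the scale's back is still within 7 mm of the bar, and the bin stands upright (within 0.1 rad) and still on the desk, its lip in front of the shelf's front edge (x of stick1_mid in the frame of scale between -0.01 and 0.108 m and y of stick1_mid in the frame of scale between -0.062 and 0.062 m and z of stick1_mid in the frame of scale between 0.045 and 0.09 m and linear speed of each of stick1, stick2, stick3, bin below 0.03 m/s and x of stick2_mid in the frame of scale between -0.01 and 0.108 m and y of stick2_mid in the frame of scale between -0.062 and 0.062 m and z of stick2_mid in the frame of scale between 0.045 and 0.09 m and x of stick3_mid in the frame of scale between -0.01 and 0.108 m and y of stick3_mid in the frame of scale between -0.062 and 0.062 m and z of stick3_mid in the frame of scale between 0.045 and 0.09 m and x of scale_back in the frame of desk_shelf above 0.0375 m and angle between bin's own z axis and vertical below 0.1 rad and height (world z) of bin between -0.008 and 0.008 m and x of bin_lip in the frame of desk_shelf below -0.11 m); the robot touches nothing.
It fails at once if the shelf is knocked (over 12 N) by the robot or the bin (contact force between desk_shelf and the arm above 12 N or contact force between desk_shelf and the fingers above 12 N or contact force between desk_shelf and bin above 12 N).
It fails at once if the mug, tablet bottle or stamp is moved by more than 20 mm (distance of any of mug, tablets, stamp from where it was at the start of the episode above 0.02 m).
It also fails if it takes over 69 s, if anything falls off the work surface, if the arm or the gripper's body presses on something with over 40 N, if the wrist force passes 120 N, or if a joint passes its speed limit or range.

## Robot

A 6-joint arm with a two-finger parallel gripper is mounted at the origin on the work surface; the furniture and walls round the work are solid. World frame = base frame: x ahead of the robot, y to its left, z up, the work surface at z = 0. Lengths are in m, angles in rad, forces in N, time in s.
With the tool pointing down it reaches from about 0.25 to 0.725 m from the base axis. Payload 9.7 kg.
Tool frame: the origin (TCP) lies midway between the tips of the shut fingers; the grasp point (between the pads) lies 19 mm behind it; z points along the fingers, y is the direction in which the jaws open and shut (so a half turn about z gives the same grasp; the last joint's range is limited). The gripper opens to 85 mm and grips with 20 to 120 N. Pads are 22 mm wide; open, the fingers measure 114 mm over their backs; the gripper's body (76 mm by 85 mm) begins 54 mm behind the grasp point. The pads swing forward as they close: fully open they stand 13 mm farther back than shut.
Start: joints at [-1.138, 0.087, 0.176, 1.66, 0, 1.571], TCP at [0.231, -0.499, 0.231] pointing down, gripper open.
Joint ranges: [-3.13, 3.13], [-0.85, 1.81], [-1.15, 1.24], [-2.2, 2.28], [-1.44, 1.52], [-3.14, 3.14]. Speed limits (rad/s): [2.22, 2.22, 2.57, 3.14, 3.14, 3.14].

## Interface

Orientations are given as a 3x3 rotation matrix whose columns are the frame's x, y, z axes.
In Python, from bench import * gives the robot as it stands.
- The arm moves only by the tool move_arm, never from a script. Its argument "plan" is a list of rows, each an object with "dp": the shift along the tool's x, y, z in m, a list of three; "twist": the turn about the tool's z in degrees; "claw": the finger opening in m, from 0 to 0.0854. In form: [{"dp": [x, y, z], "twist": twist, "claw": claw}, ...]. A call has 1 to 10 rows; each row shifts and turns the commanded pose from where the row before left it, along the tool's axes as they then stand; what a row does not reach is not made up. A row lasts 1/8 s, in which the tool goes at most 62.5 mm and 10.7 degrees, less where a joint would pass 70% of its speed; a pose out of reach is approached as far as the arm can. A call is refused whole if a number of a shift passes 0.0625 or a number of a turn 10.7, either way. A call with a gripper value outside its range is refused whole. The fingers move at their own pace and stop on an object; "newtons" is the grip in N (left out, the last holds). Time passes only in rows, so rows that do not move let the fingers close. It gives the time, the measured TCP pose, the force and the opening at its end, in the units of the state.
- sense(): the state, without advancing time (a new reading comes with each control period).
- grab_frame(name): name is "scene" or "top"; returns the picture (400x640x3 uint8, red, green, blue); there is no depth.
- camera_info(name): a dict with "vfov" (degrees; the focal length in pixels is half the picture's height over the tangent of half this angle, whatever the lens; pixels are square), "cx", "cy" (the principal point, pixels), "R" (3x3) and "t" (3): a world point X has camera coordinates R X + t. Camera axes: x right, y down, z forward; pixel columns grow to the right and rows downward; lengths in m; the calibration is good to about 2 mm. A picture is of the moment at which its call begins. camera_info takes no time and is no camera call.
- close_job(): hands the job in, once; it reports no verdict.
The state is a dict: "clock": time; "q": joint angles; "joint_vel": joint speeds; "joint_efforts": joint torques, N m; "position": TCP position; "orientation": TCP orientation; "wrist_force": force on the tool from outside, world axes, zero at the start; "moment": the same for the moment, N m; "finger_gap": finger opening in m.
Only numpy, scipy, OpenCV 4.12 (cv2) and the standard library are available. Lean on these libraries where they do the work, as an engineer would, in place of code of your own. Each camera call takes 0.05 s, during which the arm holds its last target. There are 200 camera calls.

## Working session

There is one attempt and no reset: what is moved stays moved. The work goes in short steps, Python scripts to look and compute and a tool call to move; the robot and the scene stay as the last step left them, time stands still between calls to the robot, and variables do not carry over. Pictures are saved under pics/ and viewed, about 8 in all and at most 12, crops included, and the job is handed in when it is done.

Besides the shell and the picture viewer there is one more tool, called after "Call:" in YAML: its name, and indented under it one key for each argument. move_arm: Moves the arm, as the interface text tells. Its arguments: {"type":"object","properties":{"plan":{"type":"array"},"newtons":{"type":"number"}},"required":["plan"]}

```bash
ls; mkdir -p pics
python3 - <<'E'
from bench import *
import cv2,numpy as np
for n in("scene","top"):
    f=grab_frame(n); cv2.imwrite(f"pics/{n}0.png",f[:,:,::-1]); print(n,camera_info(n))
print(sense())
E
```

```text
pics
scene {'vfov': 50.82584284776368, 'cx': 324.93648628502615, 'cy': 198.3385526285607, 'R': array([[ 8.17694099e-01, -5.75652408e-01, -8.16078869e-04],
       [-3.53918049e-01, -5.01609122e-01, -7.89386030e-01],
       [ 4.54002616e-01,  6.45765123e-01, -6.13896596e-01]]), 't': array([-0.39556802,  0.22767966,  1.06013805])}
top {'vfov': 51.875112667176474, 'cx': 318.5882834117329, 'cy': 196.7275132512534, 'R': array([[ 0.4677278 , -0.88386355,  0.00399106],
       [-0.68632146, -0.36602926, -0.62847867],
       [ 0.55695023,  0.29121779, -0.77781658]]), 't': array([-0.23608392,  0.36755979,  1.02206334])}
{'clock': 0.1, 'q': array([-1.13800712e+00,  8.74190829e-02,  1.75242726e-01,  1.65976022e+00,
       -1.80778356e-05,  1.57079019e+00]), 'joint_vel': array([ 0.000967  , -0.00177109,  0.00165765, -0.00160298,  0.00023486,
       -0.00177834]), 'joint_efforts': array([ 9.66539301e-04, -5.21560371e+01,  4.65654159e+01,  1.59825274e-02,
        1.00494974e-04,  1.74140416e-05]), 'position': array([ 0.23059341, -0.49913089,  0.23066131]), 'orientation': array([[ 9.07796897e-01,  4.19409763e-01, -4.94635219e-04],
       [ 4.19410055e-01, -9.07796315e-01,  1.02753259e-03],
       [-1.80708313e-05, -1.14024588e-03, -9.99999350e-01]]), 'wrist_force': array([-0.16284188, -0.55417674, -0.24147304]), 'moment': array([ 0.0110861 ,  0.01040485, -0.02431311]), 'finger_gap': 0.08534875379930558}
```

View pics/scene0.png

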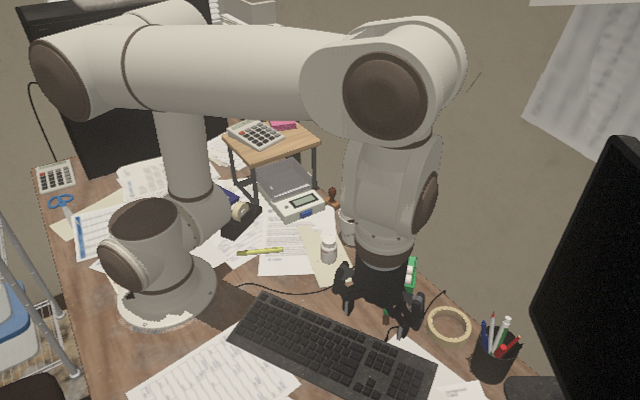

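View pics/top0.png

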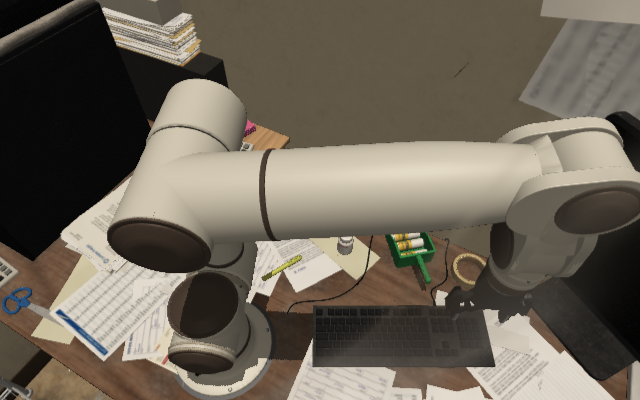

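The scene view shows the shelf around (275,140), the scale around (293,195) with its blue key near (305,213), the tablets at (328,250), the stamp at (333,195), and the mug behind the arm at (348,225). The top view shows the bin at (410,248) with its handle running to (427,280).

```bash
cat > h.py <<'E'
from bench import *
import cv2,numpy as np
CI={n:camera_info(n) for n in("scene","top")}
def ray(n,p):
    c=CI[n];f=200/np.tan(np.radians(c['vfov']/2));R=np.array(c['R']);t=np.array(c['t'])
    d=R.T@np.array([(p[0]-c['cx'])/f,(p[1]-c['cy'])/f,1.]);return -R.T@t,d/np.linalg.norm(d)
def at(n,p,z):
    o,d=ray(n,p);return o+d*(z-o[2])/d[2]
def proj(n,X):
    c=CI[n];f=200/np.tan(np.radians(c['vfov']/2));k=np.array(c['R'])@np.array(X)+c['t'];return np.array([c['cx']+f*k[0]/k[2],c['cy']+f*k[1]/k[2]])
E
python3 - <<'E'
from h import *
a=cv2.imread('pics/scene0.png')[110:270,205:445];b=cv2.imread('pics/top0.png')[220:300,370:490]
A=cv2.resize(a,None,fx=2.5,fy=2.5,interpolation=2);B=cv2.resize(b,None,fx=2.2,fy=2.2,interpolation=2)
c=np.zeros((A.shape[0]+B.shape[0],A.shape[1],3),np.uint8);c[:400]=A;c[400:,:B.shape[1]]=B
cv2.imwrite('pics/crop1.png',c);print(c.shape)
E
```

```text
(576, 600, 3)
```

View pics/crop1.png

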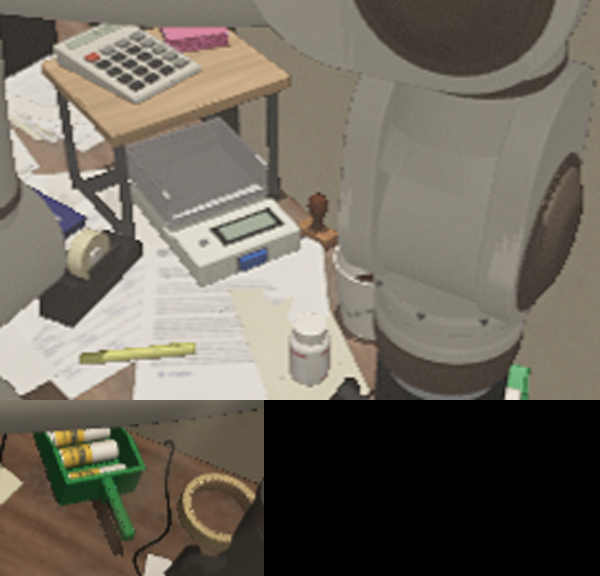

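The crop shows the shelf board's front edge from scene (251,166) to (320,145), the key at about (306,214), and the bin handle in the top view from (419,259) to (428,280).

Run:
```python
from h import *
np.set_printoptions(precision=4,suppress=True)
f=lambda x,y:(205+x/2.5,110+y/2.5)
L=at('scene',f(116,140),.17);R=at('scene',f(288,88),.17);print('front edge',L,R,np.linalg.norm(L-R))
d=(L-R);print('heading x',np.degrees(np.arctan2(-d[0],d[1])), 'mid',(L+R)/2)
im=cv2.imread('pics/scene0.png');h=cv2.cvtColor(im,cv2.COLOR_BGR2HSV)
m=cv2.inRange(h,(105,130,60),(125,255,255));m[:, :290]=0;m[:,325:]=0;m[:200]=0;m[225:]=0
ys,xs=np.nonzero(m);print('key px',len(xs),xs.mean(),ys.mean(),xs.min(),xs.max());print(at('scene',(xs.mean(),ys.mean()),.025))
# scale front top edge
a=at('scene',f(195,270),.042);b=at('scene',f(298,231),.042);print('scale top front',a,b,np.linalg.norm(a-b),np.degrees(np.arctan2(-(a-b)[0],(a-b)[1])))
g=lambda x,y:(370+x/2.2,220+(y-400)/2.2)
im=cv2.imread('pics/top0.png');h=cv2.cvtColor(im,cv2.COLOR_BGR2HSV)
m=cv2.inRange(h,(55,120,30),(85,255,255));m[:225]=0
n,l,s,c=cv2.connectedComponentsWithStats(m);i=1+s[1:,4].argmax();print(s[i])
p0=at('top',g(106,478),.06);p1=at('top',g(128,533),.06);print('handle',p0,p1,np.linalg.norm(p0-p1))
for q in[(62,500),(143,467),(38,433)]:print('rim',at('top',g(*q),.06))
for q in[(310,345),]:
  print('tablet base',at('scene',f(310,375),0.005),'mug',at('scene',f(360,330),0.0),'stamp',at('scene',f(318,240),0.0))
```

```text
front edge [0.3266 0.1387 0.17  ] [0.5512 0.1206 0.17  ] 0.22529300469731556
heading x 85.37808327469756 mid [0.4389 0.1297 0.17  ]
key px 16 305.875 211.6875 301 310
[0.4341 0.0286 0.025 ]
scale top front [0.354  0.0252 0.042 ] [0.4924 0.016  0.042 ] 0.13868127943114483 86.18381883828734
[386 233  50  37 724]
handle [ 0.4319 -0.344   0.06  ] [ 0.3726 -0.392   0.06  ] 0.07627246216059626
rim [ 0.3775 -0.3071  0.06  ]
rim [ 0.4686 -0.3795  0.06  ]
rim [ 0.4544 -0.2451  0.06  ]
tablet base [ 0.3866 -0.157   0.005 ] mug [ 0.4764 -0.1289  0.    ] stamp [0.5328 0.03   0.    ]
```

Call:
move_arm:
  plan:
    - {"dp":[0,0,0],"twist":-10.2,"claw":0}
    - {"dp":[0,0,0],"twist":-10.2,"claw":0}
    - {"dp":[0,0,0],"twist":-10.2,"claw":0}
    - {"dp":[0,0,0],"twist":-10.2,"claw":0}
    - {"dp":[0,0,0],"twist":-10.2,"claw":0}
    - {"dp":[0,0,0],"twist":-10.2,"claw":0}
    - {"dp":[0.06,0.021,0],"twist":0,"claw":0}
    - {"dp":[0.06,0.021,0],"twist":0,"claw":0}
    - {"dp":[0.06,0.021,0],"twist":0,"claw":0}

```text
clock: 1.23
position: [0.305, -0.3254, 0.2308]
orientation: [[0.071, 0.997, -0.0], [0.997, -0.071, 0.0], [0.0, -0.0, -1.0]]
wrist_force: [1.4, -0.9, 0.0]
finger_gap: -0.0001
```

Call:
move_arm:
  plan:
    - {"dp":[0.06,0.021,0],"twist":0,"claw":0}
    - {"dp":[0.06,0.021,0],"twist":0,"claw":0}
    - {"dp":[0.06,0.021,0],"twist":0,"claw":0}
    - {"dp":[0.06,0.021,0],"twist":0,"claw":0}
    - {"dp":[0.06,0.021,0],"twist":0,"claw":0}
    - {"dp":[0,0,0],"twist":0,"claw":0}

```text
clock: 1.98
position: [0.4292, -0.0363, 0.2307]
orientation: [[0.063, 0.998, -0.001], [0.998, -0.063, 0.001], [0.001, -0.001, -1.0]]
wrist_force: [0.2, 0.2, -0.2]
finger_gap: 0.0
```

Run:
```python
from h import *
for n in("scene","top"):
    f=grab_frame(n); cv2.imwrite(f"pics/{n}1.png",f[:,:,::-1])
a=cv2.imread('pics/scene1.png')[110:310,205:445];b=cv2.imread('pics/top1.png')[190:300,330:510]
c=np.zeros((330*0+600,800,3),np.uint8);A=cv2.resize(a,(480,400),interpolation=2);B=cv2.resize(b,(800-480,196),interpolation=2)
c[:400,:480]=A;c[:196,480:]=B;
d=cv2.imread('pics/top1.png');c[400:600,480:]=cv2.resize(d,(320,200));c[400:,:320]=cv2.resize(cv2.imread('pics/scene1.png'),(320,200))
cv2.imwrite('pics/crop2.png',c);print(sense())
```

```text
{'clock': 2.075, 'q': array([-9.16186858e-02, -1.96501878e-01, -9.55323952e-02,  1.67270984e+00,
       -2.58962480e-04,  1.54670621e+00]), 'joint_vel': array([-5.04021367e-02, -1.06207380e-02, -2.07648418e-03,  1.57830933e-03,
        6.27907448e-05, -4.64689928e-03]), 'joint_efforts': array([  2.12067693, -33.50845814,  46.48319721,  -0.08855954,
         0.09386133,   0.11651323]), 'position': array([ 0.42828283, -0.03942298,  0.23092575]), 'orientation': array([[ 6.74770216e-02,  9.97720363e-01, -9.63758989e-04],
       [ 9.97720801e-01, -6.74772168e-02, -1.71506932e-04],
       [-2.36147732e-04, -9.49989613e-04, -9.99999521e-01]]), 'wrist_force': array([ 1.21845083, -0.77039092, -0.18863652]), 'moment': array([0.02487892, 0.01132848, 0.02516751]), 'finger_gap': -0.00017772039534090473}
```

View pics/crop2.png

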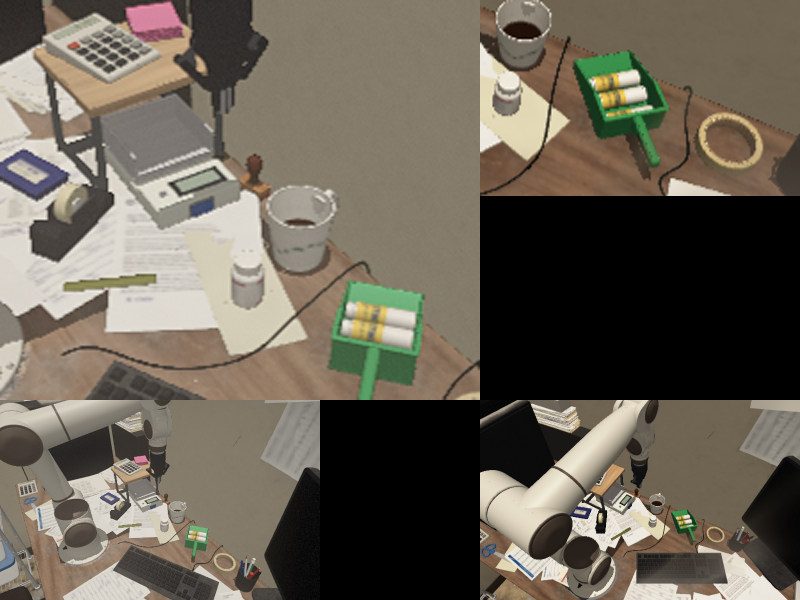

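The picture shows the mug at scene (354,212), the tablets at (329,240), the stamp at (331,200), and the bin clear at (393,278) with its handle running down. The key is at (306,214).

Run:
```python
from h import *
np.set_printoptions(precision=4,suppress=True)
f=lambda x,y:(205+x/2,110+y/2)
print('mug',at('scene',f(299,207),.095),'tab',at('scene',f(248,258),.075),'stamp top',at('scene',f(254,158),.068))
for n in('scene','top'):
    im=cv2.imread(f'pics/{n}1.png');h=cv2.cvtColor(im,cv2.COLOR_BGR2HSV)
    m=cv2.inRange(h,(50,110,40),(90,255,255))
    k,l,s,c=cv2.connectedComponentsWithStats(m);i=1+s[1:,4].argmax();x,y,w,hh,_=s[i];M=l==i
    print(n,s[i])
    for r in range(y,y+hh):
        q=np.nonzero(M[r])[0]; print(r,q.min(),q.max(),end='; ')
    print()
```

```text
mug [ 0.4935 -0.126   0.095 ] tab [ 0.3908 -0.1506  0.075 ] stamp top [0.5305 0.0291 0.068 ]
scene [384 284  10  28 131]
284 390 393; 285 389 393; 286 389 393; 287 389 392; 288 389 392; 289 389 393; 290 388 393; 291 388 392; 292 389 392; 293 388 392; 294 388 392; 295 387 392; 296 387 391; 297 387 391; 298 387 391; 299 386 391; 300 386 391; 301 386 391; 302 386 391; 303 386 391; 304 386 390; 305 385 390; 306 385 390; 307 385 390; 308 385 390; 309 385 390; 310 384 389; 311 388 389; 
top [ 383  218   53   65 1219]
218 414 414; 219 409 414; 220 403 415; 221 397 416; 222 391 417; 223 386 418; 224 383 418; 225 383 419; 226 383 420; 227 383 421; 228 383 422; 229 383 422; 230 384 423; 231 384 424; 232 384 425; 233 385 426; 234 385 427; 235 385 427; 236 386 429; 237 386 429; 238 386 430; 239 387 430; 240 387 431; 241 388 431; 242 388 431; 243 388 432; 244 389 432; 245 389 433; 246 389 433; 247 390 434; 248 390 434; 249 390 435; 250 391 435; 251 391 435; 252 392 433; 253 392 431; 254 392 429; 255 393 429; 256 393 429; 257 394 428; 258 394 427; 259 394 426; 260 395 426; 261 395 424; 262 395 423; 263 396 423; 264 396 424; 265 396 424; 266 397 424; 267 397 425; 268 421 425; 269 422 425; 270 422 426; 271 424 426; 272 423 426; 273 424 427; 274 426 427; 275 427 428; 276 427 429; 277 427 429; 278 427 429; 279 426 430; 280 426 430; 281 427 430; 282 428 429;
```

Run:
```python
from h import *
np.set_printoptions(precision=4,suppress=True)
a=at('scene',(391.4,284.5),.06);b=at('scene',(388.6,303),.06);d=a-b
print(a,b,np.linalg.norm(d),np.degrees(np.arctan2(d[1],d[0])))
# top: rear rim corners & handle end
for p in[(397,267),(435.5,250.5),(383,224),(429,281),(427.5,278),(423,263)]:print(p,at('top',p,.06),at('top',p,.0))
# lower box corners by scene
im=cv2.imread('pics/scene1.png');h=cv2.cvtColor(im,cv2.COLOR_BGR2HSV)
m=cv2.inRange(h,(45,70,40),(95,255,255));m[:240]=0;m[:,:360]=0;m[:,430:]=0
for r in range(248,312,3):
    q=np.nonzero(m[r])[0]; print(r,(q.min(),q.max()) if len(q) else '',end='; ')
```

```text
[ 0.4299 -0.349   0.06  ] [ 0.3882 -0.3856  0.06  ] 0.055415965285559324 41.250422268232086
(397, 267) [ 0.3716 -0.306   0.06  ] [ 0.4075 -0.302   0.    ]
(435.5, 250.5) [ 0.4691 -0.3807  0.06  ] [ 0.5111 -0.3813  0.    ]
(383, 224) [ 0.4839 -0.2201  0.06  ] [ 0.5267 -0.2106  0.    ]
(429, 281) [ 0.3721 -0.3943  0.06  ] [ 0.408  -0.3957  0.    ]
(427.5, 278) [ 0.3785 -0.3881  0.06  ] [ 0.4148 -0.3891  0.    ]
(423, 263) [ 0.4157 -0.3632  0.06  ] [ 0.4543 -0.3627  0.    ]
248 ; 251 (np.int64(379), np.int64(387)); 254 (np.int64(378), np.int64(401)); 257 (np.int64(377), np.int64(416)); 260 (np.int64(376), np.int64(415)); 263 (np.int64(375), np.int64(415)); 266 (np.int64(373), np.int64(415)); 269 (np.int64(372), np.int64(415)); 272 (np.int64(372), np.int64(416)); 275 (np.int64(371), np.int64(415)); 278 (np.int64(370), np.int64(415)); 281 (np.int64(371), np.int64(414)); 284 (np.int64(371), np.int64(414)); 287 (np.int64(371), np.int64(413)); 290 (np.int64(370), np.int64(412)); 293 (np.int64(369), np.int64(411)); 296 (np.int64(380), np.int64(411)); 299 (np.int64(386), np.int64(410)); 302 (np.int64(385), np.int64(409)); 305 (np.int64(385), np.int64(391)); 308 (np.int64(384), np.int64(390)); 311 (np.int64(384), np.int64(389));
```

Call:
move_arm:
  plan:
    - {"dp":[0,0.002,0.05],"twist":0,"claw":0}
    - {"dp":[0.01,0,0.05],"twist":0,"claw":0}
    - {"dp":[0,0,0.05],"twist":0,"claw":0}
    - {"dp":[0,0,0.04],"twist":0,"claw":0}
    - {"dp":[0,0,0.028],"twist":0,"claw":0}
    - {"dp":[0.01,0,0],"twist":0,"claw":0}
    - {"dp":[0.01,0,0],"twist":0,"claw":0}

```text
clock: 2.95
position: [0.433, -0.0104, 0.0146]
orientation: [[0.072, 0.997, 0.001], [0.997, -0.072, 0.0], [0.0, 0.001, -1.0]]
wrist_force: [0.1, 0.3, -0.1]
finger_gap: 0.0001
```

Call:
move_arm:
  plan:
    - {"dp":[0.008,0,0],"twist":0,"claw":0}
    - {"dp":[0.008,0,0],"twist":0,"claw":0}
    - {"dp":[0.005,0,0],"twist":0,"claw":0}
    - {"dp":[0.005,0,0],"twist":0,"claw":0}
    - {"dp":[0,0,0],"twist":0,"claw":0}

```text
clock: 3.58
position: [0.4346, 0.0157, 0.0136]
orientation: [[0.07, 0.998, 0.001], [0.998, -0.07, -0.001], [-0.001, 0.001, -1.0]]
wrist_force: [1.1, -4.1, 2.6]
finger_gap: -0.0
```

Call:
move_arm:
  plan:
    - {"dp":[0.004,0,0],"twist":0,"claw":0}
    - {"dp":[0.004,0,0],"twist":0,"claw":0}
    - {"dp":[0.004,0,0],"twist":0,"claw":0}
    - {"dp":[0.004,0,0],"twist":0,"claw":0}
    - {"dp":[0,0,0],"twist":0,"claw":0}

```text
clock: 4.2
position: [0.4355, 0.0316, 0.0134]
orientation: [[0.07, 0.998, 0.0], [0.998, -0.07, -0.0], [-0.0, 0.0, -1.0]]
wrist_force: [0.5, -3.9, 3.7]
finger_gap: -0.0003
```

Call:
move_arm:
  plan:
    - {"dp":[0.004,0,0],"twist":0,"claw":0}
    - {"dp":[0.003,0,0],"twist":0,"claw":0}
    - {"dp":[0.003,0,0],"twist":0,"claw":0}
    - {"dp":[0,0,0],"twist":0,"claw":0}

```text
clock: 4.7
position: [0.4361, 0.0416, 0.0133]
orientation: [[0.07, 0.998, -0.0], [0.998, -0.07, -0.0], [-0.0, -0.0, -1.0]]
wrist_force: [0.2, -4.0, 3.8]
finger_gap: 0.0002
```

Call:
move_arm:
  plan:
    - {"dp":[0.003,0,0],"twist":0,"claw":0}
    - {"dp":[0.003,0,0],"twist":0,"claw":0}
    - {"dp":[0,0,0],"twist":0,"claw":0}

```text
clock: 5.08
position: [0.4365, 0.0474, 0.0133]
orientation: [[0.07, 0.998, -0.0], [0.998, -0.07, -0.0], [-0.0, 0.0, -1.0]]
wrist_force: [0.2, -5.5, 3.6]
finger_gap: -0.0
```

Call:
move_arm:
  plan:
    - {"dp":[0.002,0,0],"twist":0,"claw":0}
    - {"dp":[0.002,0,0],"twist":0,"claw":0}
    - {"dp":[0,0,0],"twist":0,"claw":0}

```text
clock: 5.45
position: [0.437, 0.0494, 0.0134]
orientation: [[0.071, 0.997, 0.001], [0.997, -0.071, -0.005], [-0.005, 0.001, -1.0]]
wrist_force: [1.0, -18.8, 4.7]
finger_gap: 0.0003
```

Call:
move_arm:
  plan:
    - {"dp":[0.002,0,0],"twist":0,"claw":0}
    - {"dp":[0.002,0,0],"twist":0,"claw":0}
    - {"dp":[0,0,0],"twist":0,"claw":0}

```text
clock: 5.82
position: [0.4386, 0.0502, 0.0135]
orientation: [[0.074, 0.997, 0.003], [0.997, -0.074, -0.013], [-0.012, 0.004, -1.0]]
wrist_force: [8.5, -38.3, 0.4]
finger_gap: 0.0002
```

Call:
move_arm:
  plan:
    - {"dp":[-0.005,0,0],"twist":0,"claw":0}
    - {"dp":[-0.015,0,0],"twist":0,"claw":0}
    - {"dp":[-0.02,0,0],"twist":0,"claw":0}
    - {"dp":[0,0,-0.05],"twist":0,"claw":0}
    - {"dp":[0,0,-0.05],"twist":0,"claw":0}
    - {"dp":[0,0,-0.05],"twist":0,"claw":0}
    - {"dp":[-0.05,0,-0.05],"twist":0,"claw":0.06}
    - {"dp":[-0.06,0,0],"twist":0,"claw":0.06}
    - {"dp":[-0.06,0,0],"twist":0,"claw":0.06}
    - {"dp":[-0.06,-0.01,0],"twist":0,"claw":0.06}

```text
clock: 7.08
position: [0.4083, -0.2088, 0.207]
orientation: [[0.069, 0.998, 0.0], [0.998, -0.069, 0.002], [0.002, 0.0, -1.0]]
wrist_force: [0.3, 0.2, -0.3]
finger_gap: 0.0601
```

Call:
move_arm:
  plan:
    - {"dp":[-0.06,0,0],"twist":0,"claw":0.06}
    - {"dp":[-0.06,0,0],"twist":0,"claw":0.06}
    - {"dp":[-0.05,0,0],"twist":0,"claw":0.06}
    - {"dp":[0,0,0],"twist":9,"claw":0.06}
    - {"dp":[0,0,0],"twist":9,"claw":0.06}
    - {"dp":[0,0,0],"twist":9,"claw":0.06}
    - {"dp":[0,0,0],"twist":9,"claw":0.06}
    - {"dp":[0,0,0],"twist":9,"claw":0.06}
    - {"dp":[0,0,0],"twist":0,"claw":0.06}

```text
clock: 8.2
position: [0.3967, -0.3765, 0.207]
orientation: [[0.754, 0.657, 0.0], [0.657, -0.754, 0.001], [0.001, -0.001, -1.0]]
wrist_force: [0.1, 0.3, -0.1]
finger_gap: 0.0602
```

Run:
```python
from h import *
for n in("scene","top"):
    f=grab_frame(n); cv2.imwrite(f"pics/{n}2.png",f[:,:,::-1])
a=cv2.imread('pics/scene2.png')[120:240,215:395];b=cv2.imread('pics/top2.png')[180:310,350:510]
c=np.zeros((590,800,3),np.uint8)
c[:400,:600]=cv2.resize(a,(600,400),interpolation=2)
c[330:590,480:]=cv2.resize(b,(320,260),interpolation=2)
d=cv2.imread('pics/scene2.png')[220:330,330:480];c[400:590,:259]=cv2.resize(d,(259,190))
cv2.imwrite('pics/crop3.png',c);print(sense()['position'])
```

```text
[ 0.39674191 -0.37667174  0.20715116]
```

View pics/crop3.png

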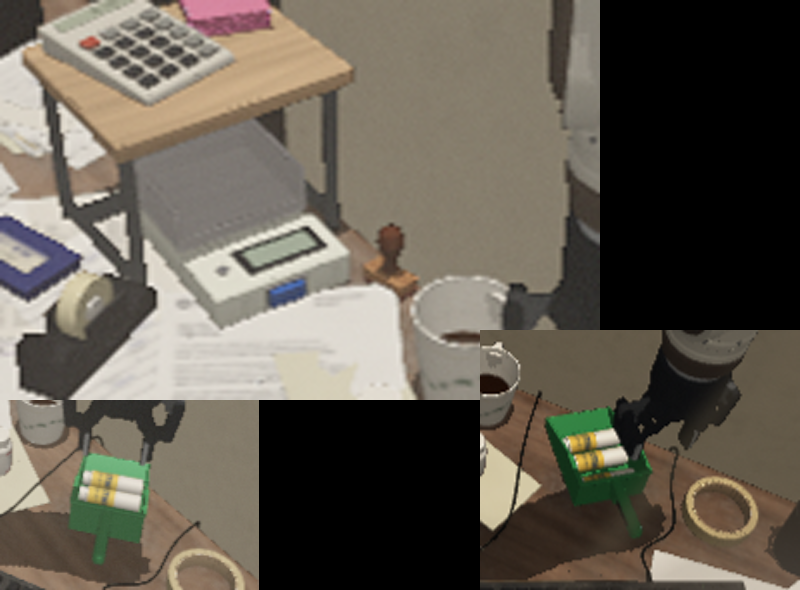

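The scale is now deep under the shelf. Its front top corners are at scene (281,209) and (320,194), and the board's front edge runs (252,168)–(321,145). The bin is untouched below the gripper.

Run:
```python
from h import *
np.set_printoptions(precision=4,suppress=True)
f=lambda x,y:(215+x/3.333,120+y/3.333)
L=at('scene',f(120,161),.17);R=at('scene',f(353,87),.17);d=L-R
print('edge',L,R,(L+R)/2,np.linalg.norm(d),np.degrees(np.arctan2(-d[0],d[1])))
a=at('scene',f(221,325),.0);b=at('scene',f(350,277),.0);print('scale bottom front',a,b,(a+b)/2,np.linalg.norm(a-b),np.degrees(np.arctan2(-(a-b)[0],(a-b)[1])))
print('key',at('scene',f(287,293),.022))
# TCP projection check
p=sense()['position'];print(proj('scene',p),proj('top',p))
g=lambda x,y:(350+(x-480)/2,180+(y-330)/2)
for q in[(637,533),(620,492)]: print('handle',at('top',g(*q),.06))
s=lambda x,y:(330+x/1.727,220+(y-400)/1.727)
for q in[(99,555),(107,515)]: print('handle',at('scene',s(*q),.06))
```

```text
edge [0.3203 0.1289 0.17  ] [0.5499 0.115  0.17  ] [0.4351 0.1219 0.17  ] 0.23005154938213887 86.53178790198234
scale bottom front [0.3739 0.0741 0.    ] [0.5098 0.0641 0.    ] [0.4419 0.0691 0.    ] 0.13622982488491722 85.80546896811843
key [0.434  0.0551 0.022 ]
[395.3537 252.8714] [438.3836 240.2704]
handle [ 0.3701 -0.3936  0.06  ]
handle [ 0.4178 -0.3541  0.06  ]
handle [ 0.3734 -0.3978  0.06  ]
handle [ 0.4266 -0.3545  0.06  ]
```

Call:
move_arm:
  plan:
    - {"dp":[0,0,0.05],"twist":0,"claw":0.06}
    - {"dp":[0,0,0.05],"twist":0,"claw":0.06}
    - {"dp":[0,0,0.05],"twist":0,"claw":0.06}
    - {"dp":[0,0,0.026],"twist":0,"claw":0.06}
    - {"dp":[0,0,0],"twist":0,"claw":0.06}
    - {"dp":[0,0,0],"twist":0,"claw":0}
    - {"dp":[0,0,0],"twist":0,"claw":0}
    - {"dp":[0,0,0],"twist":0,"claw":0}
    - {"dp":[0,0,0],"twist":0,"claw":0}
  newtons: 20

```text
clock: 9.43
position: [0.3974, -0.3775, 0.0328]
orientation: [[0.755, 0.656, 0.002], [0.656, -0.755, -0.002], [0.0, 0.002, -1.0]]
wrist_force: [-0.8, -0.5, 6.4]
finger_gap: 0.0155
```

Call:
move_arm:
  plan:
    - {"dp":[0,0,-0.005],"twist":0,"claw":0}
    - {"dp":[0,0,-0.005],"twist":0,"claw":0}
    - {"dp":[0,0,-0.005],"twist":0,"claw":0}
    - {"dp":[0,0,0],"twist":0,"claw":0}
    - {"dp":[0,0,0],"twist":0,"claw":0}

```text
clock: 10.05
position: [0.3967, -0.3768, 0.0463]
orientation: [[0.755, 0.656, -0.0], [0.656, -0.755, 0.0], [-0.0, -0.0, -1.0]]
wrist_force: [0.3, -0.1, -2.1]
finger_gap: 0.0159
```

Run:
```python
from h import *
for n in("scene","top"):
    f=grab_frame(n); cv2.imwrite(f"pics/{n}3.png",f[:,:,::-1])
s=sense();print(s['position'],s['wrist_force'],s['moment'],s['finger_gap'])
a=cv2.imread('pics/scene3.png')[225:325,335:455];b=cv2.imread('pics/top3.png')[190:300,350:510]
c=np.zeros((600,800,3),np.uint8)
c[:330,:396]=cv2.resize(a,(396,330),interpolation=2)
c[:272,400:796]=cv2.resize(b,(396,272),interpolation=2)
cv2.imwrite('pics/crop4.png',c[:340])
```

```text
[ 0.39668243 -0.37673918  0.04621883] [ 0.48696561 -0.45275275 -1.38016909] [-0.16579338  0.13204822  0.03752558] 0.015369067577407249
```

View pics/crop4.png

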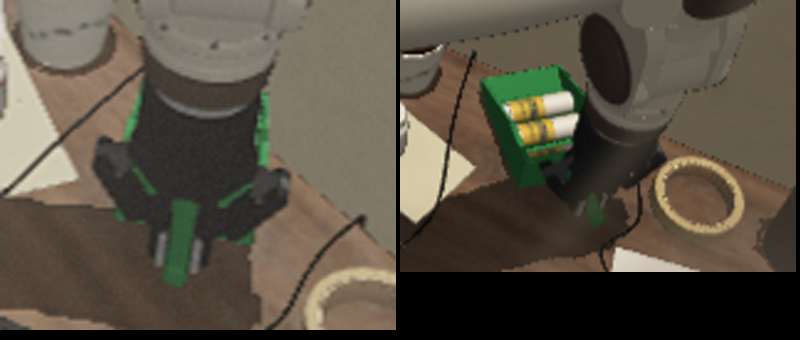

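Call:
move_arm:
  plan:
    - {"dp":[0,0,-0.005],"twist":0,"claw":0}
    - {"dp":[0,0,-0.005],"twist":0,"claw":0}
    - {"dp":[0,0,-0.005],"twist":0,"claw":0}
    - {"dp":[0,0,0],"twist":0,"claw":0}
    - {"dp":[0,0,0],"twist":0,"claw":0}

```text
clock: 10.78
position: [0.3968, -0.3768, 0.0614]
orientation: [[0.755, 0.656, -0.0], [0.656, -0.755, 0.0], [-0.0, -0.0, -1.0]]
wrist_force: [-0.1, 0.2, -2.7]
finger_gap: 0.0149
```

Run:
```python
from h import *
for n in("scene","top"):
    f=grab_frame(n); cv2.imwrite(f"pics/{n}4.png",f[:,:,::-1])
s=sense();print(s['position'],s['wrist_force'],s['moment'],s['finger_gap'])
for k in(3,4):
  for n in('top',):
    im=cv2.imread(f'pics/{n}{k}.png');h=cv2.cvtColor(im,cv2.COLOR_BGR2HSV)
    m=cv2.inRange(h,(50,110,30),(90,255,255));m[:,:370]=0;m[:,450:]=0;m[:200]=0;m[300:]=0
    y,x=np.nonzero(m);i=x.argmin();j=y.argmin();l=(x-y).argmin();print(k,x[i],y[i],x[j],y[j],'low',y[(x<410)].max())
    w=cv2.inRange(h,(15,90,100),(35,255,255));w[:,:375]=0;w[:,440:]=0;w[:200]=0;w[270:]=0;yy,xx=np.nonzero(w);print(xx.mean(),yy.mean(),len(xx),yy.min(),yy.max())
```

```text
[ 0.3966802  -0.37676414  0.06127345] [ 0.13870367  0.17625468 -1.47063846] [-0.16947579  0.15256873 -0.00977529] 0.0156491271577923
3 383 222 413 216 low 265
402.74056603773585 238.35377358490567 212 229 263
4 383 220 414 213 low 262
403.889400921659 235.50230414746545 217 226 263
```

Call:
move_arm:
  plan:
    - {"dp":[0,0,0.01],"twist":0,"claw":0}
    - {"dp":[0,0,0.01],"twist":0,"claw":0}
    - {"dp":[0,0,0.009],"twist":0,"claw":0}
    - {"dp":[0,0,0],"twist":0,"claw":0.04}
    - {"dp":[0,0,0],"twist":0,"claw":0.04}
    - {"dp":[0,0,0],"twist":0,"claw":0.04}
    - {"dp":[-0.012,0,0],"twist":0,"claw":0.04}
    - {"dp":[-0.013,0,0],"twist":0,"claw":0.04}
    - {"dp":[0,0,0],"twist":0,"claw":0.04}

```text
clock: 12.0
position: [0.377, -0.3941, 0.0325]
orientation: [[0.756, 0.655, -0.0], [0.655, -0.756, -0.0], [-0.0, 0.0, -1.0]]
wrist_force: [-0.3, 1.0, -0.4]
finger_gap: 0.0397
```

Call:
move_arm:
  plan:
    - {"dp":[0,0,0],"twist":0,"claw":0}
    - {"dp":[0,0,0],"twist":0,"claw":0}
    - {"dp":[0,0,0],"twist":0,"claw":0}
    - {"dp":[0,0,0],"twist":0,"claw":0}
    - {"dp":[0,0,0],"twist":0,"claw":0}
  newtons: 60

```text
clock: 12.62
position: [0.378, -0.3933, 0.0326]
orientation: [[0.755, 0.656, -0.0], [0.656, -0.755, -0.0], [-0.0, 0.0, -1.0]]
wrist_force: [-1.4, -0.1, 3.1]
finger_gap: 0.0149
```

Run:
```python
from h import *
for n in("scene","top"):
    f=grab_frame(n); cv2.imwrite(f"pics/{n}5.png",f[:,:,::-1])
s=sense();print(s['position'],s['wrist_force'],s['moment'],s['finger_gap'])
a=cv2.imread('pics/scene5.png')[225:325,335:455];b=cv2.imread('pics/top5.png')[190:300,350:510]
c=np.zeros((340,800,3),np.uint8)
c[:330,:396]=cv2.resize(a,(396,330),interpolation=2)
c[:272,400:796]=cv2.resize(b,(396,272),interpolation=2)
cv2.imwrite('pics/crop5.png',c)
```

```text
[ 0.37796713 -0.39327944  0.03258149] [-2.8325977  -0.31064975  2.8236802 ] [-0.12226487  0.38486401  0.06896151] 0.014777434616468814
```

View pics/crop5.png

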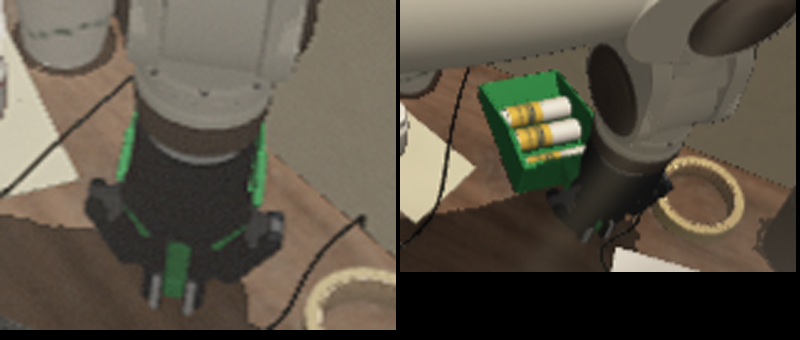

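Call:
move_arm:
  plan:
    - {"dp":[0,0,-0.02],"twist":0,"claw":0}
    - {"dp":[0,0,-0.04],"twist":0,"claw":0}
    - {"dp":[0,0,-0.04],"twist":0,"claw":0}
    - {"dp":[0,0,-0.04],"twist":0,"claw":0}
    - {"dp":[0,0,-0.01],"twist":-5,"claw":0}
    - {"dp":[0,0,0],"twist":-8,"claw":0}
    - {"dp":[0,0,0],"twist":-9,"claw":0}
    - {"dp":[0,0,0],"twist":-9,"claw":0}
    - {"dp":[0,0,0],"twist":-8,"claw":0}
    - {"dp":[0,0,0],"twist":-6,"claw":0}

```text
clock: 13.98
position: [0.378, -0.3931, 0.1818]
orientation: [[0.066, 0.998, -0.0], [0.998, -0.066, 0.001], [0.001, -0.0, -1.0]]
wrist_force: [0.1, -1.3, -3.9]
finger_gap: 0.0148
```

Call:
move_arm:
  plan:
    - {"dp":[0.01,0.002,0],"twist":0,"claw":0}
    - {"dp":[0.02,0.002,0],"twist":0,"claw":0}
    - {"dp":[0.025,0.002,0],"twist":0,"claw":0}
    - {"dp":[0.025,0.002,0],"twist":0,"claw":0}
    - {"dp":[0.025,0.002,0],"twist":0,"claw":0}
    - {"dp":[0.025,0.002,0],"twist":0,"claw":0}
    - {"dp":[0.025,0.002,0],"twist":0,"claw":0}
    - {"dp":[0.025,0.003,0],"twist":0,"claw":0}
    - {"dp":[0.02,0.003,0],"twist":0,"claw":0}
    - {"dp":[0.02,0.003,0],"twist":0,"claw":0}

```text
clock: 15.22
position: [0.4161, -0.1735, 0.1825]
orientation: [[0.071, 0.997, 0.0], [0.997, -0.071, 0.0], [0.0, 0.0, -1.0]]
wrist_force: [0.4, -0.3, -2.3]
finger_gap: 0.0146
```

Run:
```python
from h import *
for n in("scene","top"):
    f=grab_frame(n); cv2.imwrite(f"pics/{n}6.png",f[:,:,::-1])
s=sense();print(s['position'],s['orientation'][:,0],s['wrist_force'],s['moment'],s['finger_gap'])
a=cv2.imread('pics/scene6.png')[120:280,215:415];b=cv2.imread('pics/top6.png')[130:280,220:420]
c=np.zeros((400,800,3),np.uint8)
c[:400,:500]=cv2.resize(a,(500,400),interpolation=2)
c[:225,500:]=cv2.resize(b,(300,225),interpolation=2)
cv2.imwrite('pics/crop6.png',c)
```

```text
[ 0.41621564 -0.17304281  0.18259299] [6.87877365e-02 9.97631217e-01 4.50509869e-04] [-0.10618286  0.01862578 -2.61532621] [-0.23516171  0.01565092 -0.01599977] 0.014758566091165963
```

View pics/crop6.png

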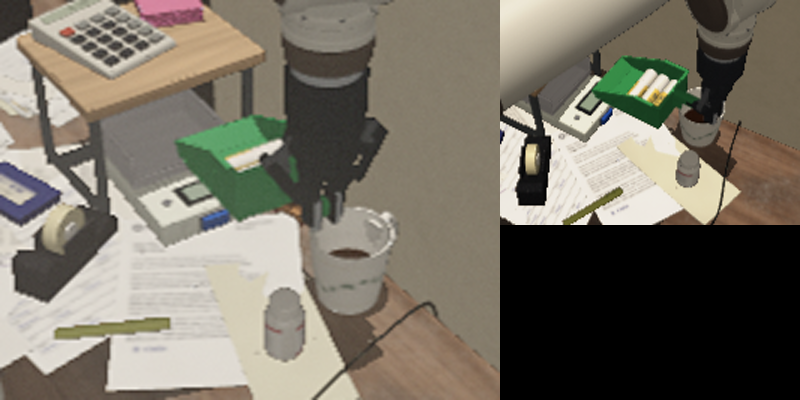

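The scene crop shows the level bin, still holding its sticks, in front of the shelf. The lip's left corner is at scene (286,177).

Run:
```python
from h import *
s=sense();p=s['position'];u=np.array(s['orientation'][:,0]);l=-np.array(s['orientation'][:,1]);bz=p[2]+.019-.05
def bp(x,y,z,th=0,gx=.147):
    X,Z=x+gx,z-.05;c,s_=np.cos(th),np.sin(th)
    return p+u*(X*c+Z*s_)+l*y+np.array([0,0,.019-X*s_+Z*c])
im=cv2.imread('pics/scene6.png')
h=cv2.cvtColor(im,cv2.COLOR_BGR2HSV);m=cv2.inRange(h,(50,90,30),(90,255,255));m[:,:270]=0;m[:,340:]=0
y,x=np.nonzero(m);i=x.argmin();print('leftmost',x[i],y[i]);j=y.argmin();print('top',x[j],y[j]);k=y.argmax();print('bottom',x[k],y[k])
for th in(0,.1):
  print(th,'FL',proj('scene',bp(.0725,.051,.02,th)),'FR',proj('scene',bp(.0725,-.051,.02,th)),'RLbot',proj('scene',bp(-.07,.051,0,th)),'RLtop',proj('scene',bp(-.07,.051,.06,th)))
```

```text
leftmost 286 176
top 315 166
bottom 310 207
0 FL [283.87507043 173.90899244] FR [315.877873   163.35824124] RLbot [309.57158461 207.47167981] RLtop [309.00683855 188.5993262 ]
0.1 FL [285.01602078 181.08448899] FR [316.69968319 170.37937787] RLbot [310.67653479 210.86384903] RLtop [308.95998995 190.98070357]
```

Call:
move_arm:
  plan:
    - {"dp":[0,0,0.02],"twist":0,"claw":0}
    - {"dp":[0,0,0.02],"twist":0,"claw":0}
    - {"dp":[0.01,0,0.012],"twist":0,"claw":0}
    - {"dp":[0.02,0,0],"twist":0,"claw":0}
    - {"dp":[0.025,0,0],"twist":0,"claw":0}
    - {"dp":[0.025,0,0],"twist":0,"claw":0}
    - {"dp":[0.025,0,0],"twist":0,"claw":0}
    - {"dp":[0.025,0,0],"twist":0,"claw":0}
    - {"dp":[0.025,0,0],"twist":0,"claw":0}
    - {"dp":[0.02,0,0],"twist":0,"claw":0}

```text
clock: 16.58
position: [0.4282, 0.0006, 0.1307]
orientation: [[0.07, 0.998, 0.0], [0.998, -0.07, 0.0], [0.0, 0.0, -1.0]]
wrist_force: [-0.1, -0.3, -2.1]
finger_gap: 0.0152
```

Call:
move_arm:
  plan:
    - {"dp":[0,0,0],"twist":0,"claw":0}
    - {"dp":[0,0,-0.003],"twist":0,"claw":0}
    - {"dp":[0,0,-0.002],"twist":0,"claw":0}
    - {"dp":[0,0,0],"twist":0,"claw":0}
  newtons: 20

```text
clock: 17.08
position: [0.4286, -0.0013, 0.1358]
orientation: [[0.071, 0.997, 0.0], [0.997, -0.071, -0.0], [-0.0, 0.0, -1.0]]
wrist_force: [-0.8, -0.5, -2.0]
finger_gap: 0.0151
```

Run:
```python
from h import *
for n in("scene","top"):
    f=grab_frame(n); cv2.imwrite(f"pics/{n}7.png",f[:,:,::-1])
s=sense();print(s['position'],s['orientation'][:,0],s['wrist_force'],s['moment'],s['finger_gap'])
a=cv2.imread('pics/scene7.png')[120:280,215:415];b=cv2.imread('pics/top7.png')[130:280,220:420]
c=np.zeros((400,800,3),np.uint8)
c[:400,:500]=cv2.resize(a,(500,400),interpolation=2)
c[:225,500:]=cv2.resize(b,(300,225),interpolation=2)
cv2.imwrite('pics/crop7.png',c)
```

```text
[ 0.42847242 -0.00114044  0.13551175] [ 7.04904584e-02  9.97512454e-01 -1.70692064e-05] [-0.56396337  1.03625668 -1.23787446] [-0.27820339  0.05832368  0.0305687 ] 0.014906356644194754
```

View pics/crop7.png

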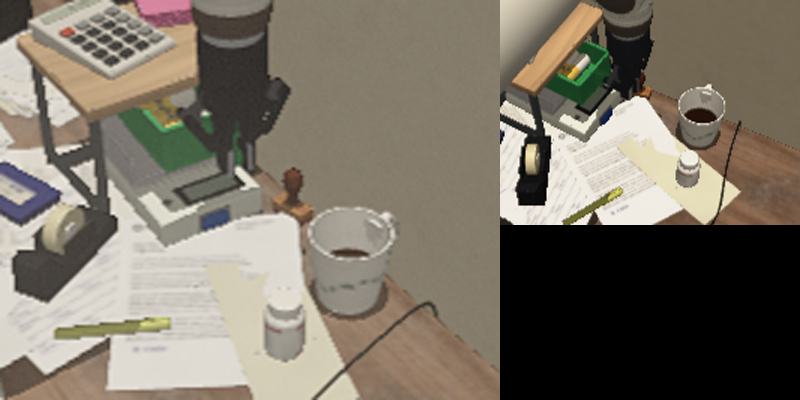

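The bin's front is now under the board with the scale below it. I'll raise it slowly so the board edge pivots the bin in the light grip.

Call:
move_arm:
  plan:
    - {"dp":[0,0,-0.002],"twist":0,"claw":0}
    - {"dp":[0,0,-0.002],"twist":0,"claw":0}
    - {"dp":[0,0,-0.001],"twist":0,"claw":0}
    - {"dp":[0,0,0],"twist":0,"claw":0}

```text
clock: 17.68
position: [0.4285, -0.0008, 0.1406]
orientation: [[0.07, 0.998, 0.0], [0.998, -0.07, -0.0], [-0.0, 0.0, -1.0]]
wrist_force: [-1.0, -0.5, -1.4]
finger_gap: 0.0144
```

Call:
move_arm:
  plan:
    - {"dp":[0,0,-0.001],"twist":0,"claw":0}
    - {"dp":[0,0,-0.001],"twist":0,"claw":0}
    - {"dp":[0,0,0],"twist":0,"claw":0}

```text
clock: 18.05
position: [0.4285, -0.0008, 0.1426]
orientation: [[0.07, 0.998, 0.0], [0.998, -0.07, 0.0], [0.0, 0.0, -1.0]]
wrist_force: [-0.6, 0.1, -1.5]
finger_gap: 0.0149
```

Call:
move_arm:
  plan:
    - {"dp":[0,0,-0.001],"twist":0,"claw":0}
    - {"dp":[0,0,-0.001],"twist":0,"claw":0}
    - {"dp":[0,0,0],"twist":0,"claw":0}

```text
clock: 18.42
position: [0.4284, -0.0009, 0.1445]
orientation: [[0.07, 0.998, -0.0], [0.998, -0.07, -0.0], [-0.0, -0.0, -1.0]]
wrist_force: [0.3, -0.6, -2.6]
finger_gap: 0.0148
```

Call:
move_arm:
  plan:
    - {"dp":[0,0,-0.001],"twist":0,"claw":0}
    - {"dp":[0,0,-0.001],"twist":0,"claw":0}
    - {"dp":[0,0,0],"twist":0,"claw":0}

```text
clock: 18.8
position: [0.4284, -0.0009, 0.1465]
orientation: [[0.07, 0.998, -0.0], [0.998, -0.07, -0.0], [-0.0, -0.0, -1.0]]
wrist_force: [-0.0, -0.3, -3.8]
finger_gap: 0.015
```

Call:
move_arm:
  plan:
    - {"dp":[0,0,-0.001],"twist":0,"claw":0}
    - {"dp":[0,0,-0.001],"twist":0,"claw":0}
    - {"dp":[0,0,0],"twist":0,"claw":0}

```text
clock: 19.18
position: [0.4285, -0.0008, 0.1486]
orientation: [[0.07, 0.998, 0.0], [0.998, -0.07, -0.0], [0.0, 0.0, -1.0]]
wrist_force: [0.0, -0.6, -4.0]
finger_gap: 0.0148
```

Call:
move_arm:
  plan:
    - {"dp":[0,0,-0.001],"twist":0,"claw":0}
    - {"dp":[0,0,-0.001],"twist":0,"claw":0}
    - {"dp":[0,0,0],"twist":0,"claw":0}

```text
clock: 19.55
position: [0.4285, -0.0008, 0.1506]
orientation: [[0.07, 0.998, 0.0], [0.998, -0.07, 0.0], [0.0, 0.0, -1.0]]
wrist_force: [0.7, -1.0, -2.8]
finger_gap: 0.0152
```

Run:
```python
from h import *
s=sense();print(s['position'],s['wrist_force'],s['moment'],s['finger_gap'])
```

```text
[ 0.42854421 -0.00080321  0.15061674] [ 0.70906617 -1.02723028 -2.75249545] [-0.5859767  -0.09711217 -0.03705256] 0.015183101677777543
```

Call:
move_arm:
  plan:
    - {"dp":[0,0,-0.002],"twist":0,"claw":0}
    - {"dp":[0,0,-0.002],"twist":0,"claw":0}
    - {"dp":[0,0,-0.002],"twist":0,"claw":0}
    - {"dp":[0,0,-0.002],"twist":0,"claw":0}
    - {"dp":[0,0,-0.002],"twist":0,"claw":0}

```text
clock: 20.18
position: [0.4284, -0.0008, 0.1606]
orientation: [[0.07, 0.998, -0.0], [0.998, -0.07, 0.0], [0.0, -0.0, -1.0]]
wrist_force: [-0.6, -0.5, -4.0]
finger_gap: 0.0147
```

Call:
move_arm:
  plan:
    - {"dp":[0.001,0,-0.002],"twist":0,"claw":0}
    - {"dp":[0,0,-0.002],"twist":0,"claw":0}
    - {"dp":[0.001,0,-0.002],"twist":0,"claw":0}
    - {"dp":[0,0,-0.002],"twist":0,"claw":0}
    - {"dp":[0.001,0,-0.002],"twist":0,"claw":0}
    - {"dp":[0,0,-0.002],"twist":0,"claw":0}

```text
clock: 20.92
position: [0.4286, 0.0023, 0.1726]
orientation: [[0.07, 0.998, -0.0], [0.998, -0.07, 0.0], [0.0, -0.0, -1.0]]
wrist_force: [-0.1, 0.4, -4.9]
finger_gap: 0.015
```

Run:
```python
from h import *
for n in("scene","top"):
    f=grab_frame(n); cv2.imwrite(f"pics/{n}8.png",f[:,:,::-1])
s=sense();print(s['position'],s['orientation'][:,0],s['wrist_force'],s['moment'],s['finger_gap'])
a=cv2.imread('pics/scene8.png')[120:240,215:365];b=cv2.imread('pics/top8.png')[120:240,220:370]
c=np.zeros((360,800,3),np.uint8)
c[:320,:400]=cv2.resize(a,(400,320),interpolation=2)
c[:320,400:]=cv2.resize(b,(400,320),interpolation=2)
cv2.imwrite('pics/crop8.png',c)
```

```text
[0.42870193 0.00229403 0.17272435] [6.96698311e-02 9.97570069e-01 2.67209287e-04] [ 0.35862539 -0.3328482  -4.52733086] [-0.43746266  0.0121508  -0.02077681] 0.014800528137918859
```

View pics/crop8.png

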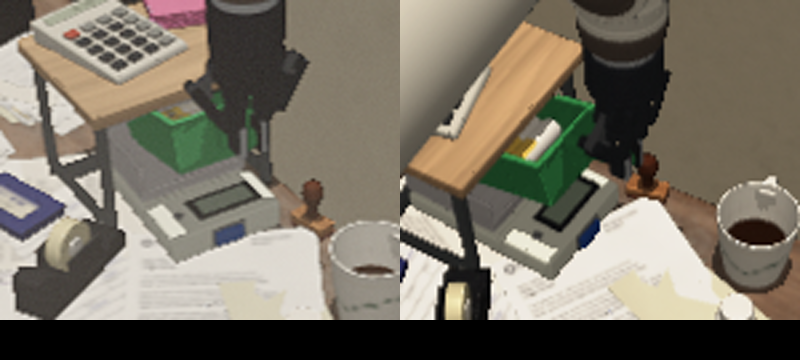

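The bin is tilting forward under the board edge with about 2 N of contact. I'll keep going the same way.

Call:
move_arm:
  plan:
    - {"dp":[0.001,0,-0.003],"twist":0,"claw":0}
    - {"dp":[0.001,0,-0.003],"twist":0,"claw":0}
    - {"dp":[0.001,0,-0.003],"twist":0,"claw":0}
    - {"dp":[0.001,0,-0.003],"twist":0,"claw":0}
    - {"dp":[0.001,0,-0.003],"twist":0,"claw":0}

```text
clock: 21.65
position: [0.429, 0.0072, 0.1877]
orientation: [[0.07, 0.998, -0.0], [0.998, -0.07, -0.0], [-0.0, -0.0, -1.0]]
wrist_force: [-0.1, -0.6, -4.0]
finger_gap: 0.0148
```

Call:
move_arm:
  plan:
    - {"dp":[0.001,0,-0.003],"twist":0,"claw":0}
    - {"dp":[0.001,0,-0.003],"twist":0,"claw":0}
    - {"dp":[0.001,0,-0.003],"twist":0,"claw":0}
    - {"dp":[0.001,0,-0.003],"twist":0,"claw":0}
    - {"dp":[0.001,0,-0.003],"twist":0,"claw":0}
    - {"dp":[0,0,-0.002],"twist":0,"claw":0}

```text
clock: 22.4
position: [0.4294, 0.0123, 0.2046]
orientation: [[0.07, 0.998, 0.0], [0.998, -0.07, 0.0], [0.0, 0.0, -1.0]]
wrist_force: [0.5, -0.2, -5.1]
finger_gap: 0.0149
```

Run:
```python
from h import *
f=grab_frame("scene"); cv2.imwrite("pics/scene9.png",f[:,:,::-1])
s=sense();print(s['position'],s['wrist_force'],s['moment'],s['finger_gap'])
```

```text
[0.42946354 0.0122181  0.20490003] [ 0.86827039 -1.14191444 -2.1264105 ] [-0.70145147 -0.05256335  0.0753621 ] 0.015117791013605818
```

Call:
move_arm:
  plan:
    - {"dp":[0.002,0,-0.003],"twist":0,"claw":0}
    - {"dp":[0.002,0,-0.003],"twist":0,"claw":0}
    - {"dp":[0.002,0,-0.003],"twist":0,"claw":0}
    - {"dp":[0.002,0,-0.003],"twist":0,"claw":0}

```text
clock: 22.95
position: [0.4299, 0.0203, 0.2167]
orientation: [[0.07, 0.998, -0.0], [0.998, -0.07, 0.0], [0.0, -0.0, -1.0]]
wrist_force: [0.6, -2.3, -3.6]
finger_gap: 0.015
```

Call:
move_arm:
  plan:
    - {"dp":[0.002,0,-0.003],"twist":0,"claw":0}
    - {"dp":[0.002,0,-0.003],"twist":0,"claw":0}
    - {"dp":[0.002,0,-0.003],"twist":0,"claw":0}
    - {"dp":[0.002,0,-0.003],"twist":0,"claw":0}

```text
clock: 23.45
position: [0.4305, 0.0283, 0.2286]
orientation: [[0.07, 0.998, -0.0], [0.998, -0.07, 0.0], [0.0, -0.0, -1.0]]
wrist_force: [0.8, 1.0, -5.3]
finger_gap: 0.0149
```

Run:
```python
from h import *
for n in("scene","top"):
    f=grab_frame(n); cv2.imwrite(f"pics/{n}10.png",f[:,:,::-1])
s=sense();print(s['position'],s['orientation'][:,0],s['wrist_force'],s['moment'],s['finger_gap'])
a=cv2.imread('pics/scene10.png')[120:240,215:365];b=cv2.imread('pics/top10.png')[120:240,220:370]
c=np.zeros((320,800,3),np.uint8)
c[:320,:400]=cv2.resize(a,(400,320),interpolation=2)
c[:320,400:]=cv2.resize(b,(400,320),interpolation=2)
cv2.imwrite('pics/crop9.png',c)
# yellow count
for k in(8,9,10):
    h=cv2.cvtColor(cv2.imread(f'pics/scene{k}.png'),cv2.COLOR_BGR2HSV);w=cv2.inRange(h,(15,110,90),(35,255,255))[150:215,250:330]
    y,x=np.nonzero(w);print(k,len(x),x.mean()+250 if len(x) else 0,y.mean()+150 if len(x) else 0)
```

```text
[0.43063977 0.02832034 0.22886608] [6.96273924e-02 9.97573055e-01 1.59378232e-04] [-0.21528459 -1.42708509 -3.06198231] [-0.73987117 -0.18036828  0.04646077] 0.014714182636284486
8 13 288.0769230769231 167.23076923076923
9 1 326.0 200.0
10 9 286.6666666666667 181.22222222222223
```

Call:
move_arm:
  plan:
    - {"dp":[0.002,0,0],"twist":0,"claw":0}
    - {"dp":[0.002,0,0],"twist":0,"claw":0}
    - {"dp":[0.002,0,0],"twist":0,"claw":0}
    - {"dp":[0.002,0,0],"twist":0,"claw":0}
    - {"dp":[0,0,0],"twist":0,"claw":0}

```text
clock: 24.18
position: [0.4309, 0.0363, 0.2283]
orientation: [[0.07, 0.998, -0.0], [0.998, -0.07, 0.0], [0.0, -0.0, -1.0]]
wrist_force: [-0.0, -2.7, -3.1]
finger_gap: 0.0148
```

Run:
```python
from h import *
for n in("scene","top"):
    f=grab_frame(n); cv2.imwrite(f"pics/{n}11.png",f[:,:,::-1])
s=sense();print(s['position'],s['orientation'][:,0],s['wrist_force'],s['moment'],s['finger_gap'])
a=cv2.imread('pics/scene11.png')[120:240,215:365];b=cv2.imread('pics/top11.png')[120:240,220:370]
c=np.zeros((320,800,3),np.uint8)
c[:320,:400]=cv2.resize(a,(400,320),interpolation=2)
c[:320,400:]=cv2.resize(b,(400,320),interpolation=2)
cv2.imwrite('pics/crop9.png',c)
```

```text
[0.43094805 0.03626604 0.2283073 ] [6.96359483e-02 9.97572413e-01 3.39155505e-04] [ 0.33571666 -2.85622193 -3.90654787] [-0.97361038 -0.06922149  0.14516655] 0.01485519364146232
```

View pics/crop9.png

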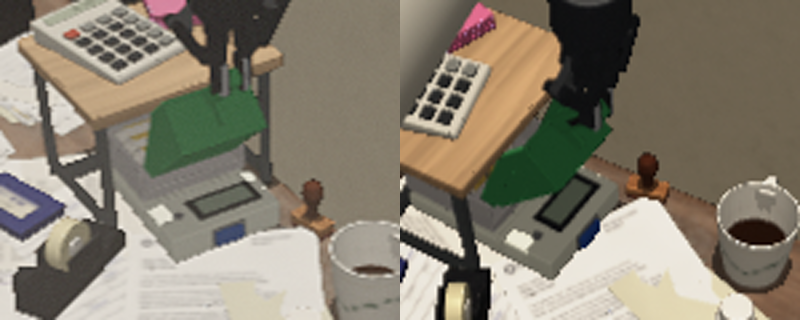

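The bin is steeply tilted with its lip corner at scene (270,184), and there is yellow in the pan at (266,169). I'll check the tilt and whether the sticks are out.

Run:
```python
from h import *
s=sense();p=s['position'];u=np.array(s['orientation'][:,0]);l=-np.array(s['orientation'][:,1])
def bp(x,y,z,th=0,gx=.143):
    X,Z=x+gx,z-.05;c,s_=np.cos(th),np.sin(th)
    return p+u*(X*c+Z*s_)+l*y+np.array([0,0,.019-X*s_+Z*c])
for n in('scene','top'):
  for th in(.6,.7,.8,.9,1.):
    q=bp(.0725,.051,.0185,th);print(n,th,'FL',proj(n,q).round(1),'FLcorner',proj(n,bp(.048,.051,0,th)).round(1),'RL',proj(n,bp(-.07,.051,0,th)).round(1),'RR',proj(n,bp(-.07,-.051,0,th)).round(1),'lip',((q-[.437,.126,0])@u).round(3),q[2].round(3))
  h=cv2.cvtColor(cv2.imread(f'pics/{n}11.png'),cv2.COLOR_BGR2HSV);m=cv2.inRange(h,(50,100,25),(90,255,255));m[:120]=0;m[240:]=0;m[:,:200]=0;m[:,360:]=0
  c=max(cv2.findContours(m,0,1)[0],key=cv2.contourArea);print(cv2.approxPolyDP(c,3,True)[:,0].tolist())
  w=cv2.inRange(h,(15,80,80),(35,255,255));w[:158]=0;w[200:]=0;y,x=np.nonzero(w);k=(x>245)&(x<300);print('yellow',sorted(zip(x[k].tolist(),y[k].tolist())))
```

```text
scene 0.6 FL [263.5 169.5] FLcorner [267.7 174.7] RL [280.5 172. ] RR [312.1 161.7] lip 0.07 0.1
scene 0.7 FL [266. 176.] FLcorner [270.2 180.4] RL [281.9 174.3] RR [313.6 163.9] lip 0.055 0.084
scene 0.8 FL [268.7 182.3] FLcorner [272.9 186. ] RL [283.4 176.4] RR [315.1 165.9] lip 0.038 0.071
scene 0.9 FL [271.6 188.4] FLcorner [275.6 191.3] RL [284.8 178.2] RR [316.6 167.6] lip 0.019 0.059
scene 1.0 FL [274.6 194.2] FLcorner [278.5 196.4] RL [286.3 179.9] RR [318.2 169.1] lip 0.0 0.049
[[302, 159], [310, 157], [309, 154]]
yellow [(246, 158), (246, 159), (246, 160), (246, 161), (246, 162), (246, 163), (247, 158), (247, 159), (247, 160), (247, 161), (247, 162), (247, 163), (247, 164), (248, 158), (248, 159), (248, 160), (248, 161), (248, 162), (248, 163), (248, 164), (248, 165), (249, 158), (249, 159), (249, 160), (249, 161), (249, 162), (249, 163), (249, 164), (249, 166), (250, 158), (250, 159), (250, 160), (250, 161), (250, 162), (250, 163), (250, 164), (250, 165), (250, 166), (250, 167), (250, 168), (251, 158), (251, 159), (251, 160), (251, 161), (251, 162), (251, 163), (251, 164)
[... 7571 characters left out ...]
58), (265, 159), (265, 160), (265, 161), (265, 162), (265, 163), (265, 164), (265, 165), (265, 166), (265, 167), (265, 168), (265, 169), (266, 158), (266, 159), (266, 160), (266, 161), (266, 162), (266, 163), (266, 164), (266, 165), (266, 166), (266, 167), (267, 158), (267, 159), (267, 160), (267, 161), (267, 162), (267, 163), (267, 164), (267, 165), (267, 166), (268, 158), (268, 159), (268, 160), (268, 161), (268, 162), (268, 163), (268, 164), (268, 165), (269, 158), (269, 159), (269, 160), (269, 161), (269, 164), (270, 158), (270, 159), (270, 160), (271, 158), (271, 159), (271, 160), (271, 161), (272, 158), (272, 159), (273, 158), (289, 181), (290, 180), (291, 179), (293, 184), (297, 180)]
```

Call:
move_arm:
  plan:
    - {"dp":[0.002,0,0],"twist":0,"claw":0}
    - {"dp":[0.002,0,0],"twist":0,"claw":0}
    - {"dp":[0.002,0,0],"twist":0,"claw":0}
    - {"dp":[0.002,0,0],"twist":0,"claw":0}
    - {"dp":[0.002,0,-0.001],"twist":0,"claw":0}
    - {"dp":[0.002,0,-0.001],"twist":0,"claw":0}

```text
clock: 25.02
position: [0.4319, 0.0482, 0.2306]
orientation: [[0.07, 0.998, 0.0], [0.998, -0.07, 0.0], [0.0, 0.0, -1.0]]
wrist_force: [0.4, -4.2, -2.2]
finger_gap: 0.0148
```

Call:
move_arm:
  plan:
    - {"dp":[0.002,0,-0.002],"twist":0,"claw":0}
    - {"dp":[0.002,0,-0.002],"twist":0,"claw":0}
    - {"dp":[0,0,0],"twist":0,"claw":0}
    - {"dp":[0,0,0],"twist":0,"claw":0}

```text
clock: 25.52
position: [0.4321, 0.0522, 0.2344]
orientation: [[0.07, 0.998, -0.0], [0.998, -0.07, 0.0], [0.0, -0.0, -1.0]]
wrist_force: [0.2, -2.9, -3.4]
finger_gap: 0.0148
```

Run:
```python
from h import *
for n in("scene","top"):
    f=grab_frame(n); cv2.imwrite(f"pics/{n}12.png",f[:,:,::-1])
s=sense();print(s['position'],s['wrist_force'],s['moment'])
h=cv2.cvtColor(cv2.imread('pics/top12.png'),cv2.COLOR_BGR2HSV);m=cv2.inRange(h,(50,100,25),(90,255,255));m[:120]=0;m[240:]=0;m[:,:200]=0;m[:,360:]=0
c=max(cv2.findContours(m,0,1)[0],key=cv2.contourArea);print(cv2.approxPolyDP(c,3,True)[:,0].tolist())
p=s['position'];u=np.array(s['orientation'][:,0]);l=-np.array(s['orientation'][:,1])
def bp(x,y,z,th=0,gx=.143):
    X,Z=x+gx,z-.05;c,s_=np.cos(th),np.sin(th)
    return p+u*(X*c+Z*s_)+l*y+np.array([0,0,.019-X*s_+Z*c])
for th in(.8,.85,.9,.95,1.0):
    q=bp(.0725,.051,.0185,th);print(th,proj('top',q).round(1),((q-[.437,.126,0])@u).round(3),q[2].round(3),'floorcorner z',bp(.048,.051,0,th)[2].round(3))
```

```text
[0.432107   0.05217469 0.23444952] [ 0.09121798 -2.0594665  -3.03769788] [-0.70090886  0.06169393  0.08368328]
[[290, 153], [288, 166], [281, 165], [278, 156], [257, 179], [255, 198], [277, 190], [297, 168]]
0.8 [246.9 191.5] 0.054 0.077 floorcorner z 0.082
0.85 [249.5 194.1] 0.045 0.071 floorcorner z 0.077
0.9 [252.2 196.5] 0.035 0.065 floorcorner z 0.073
0.95 [254.9 198.9] 0.026 0.06 floorcorner z 0.069
1.0 [257.7 201.3] 0.016 0.055 floorcorner z 0.066
```

Call:
move_arm:
  plan:
    - {"dp":[0.003,0,0],"twist":0,"claw":0}
    - {"dp":[0.003,0,0],"twist":0,"claw":0}
    - {"dp":[0,0,0],"twist":0,"claw":0}
    - {"dp":[-0.004,0,0],"twist":0,"claw":0}
    - {"dp":[-0.004,0,0],"twist":0,"claw":0}
    - {"dp":[0,0,0],"twist":0,"claw":0}
    - {"dp":[0,0,0],"twist":0,"claw":0}

```text
clock: 26.5
position: [0.432, 0.0501, 0.2346]
orientation: [[0.07, 0.998, 0.0], [0.998, -0.07, 0.0], [0.0, 0.0, -1.0]]
wrist_force: [-0.4, 0.8, -1.4]
finger_gap: 0.0149
```

Run:
```python
from h import *
F=[];M=[]
for i in range(12):
    g=grab_frame("scene" if i%2 else "top");s=sense();F.append(s['wrist_force']);M.append(s['moment'])
    cv2.imwrite(f"pics/{'scene' if i%2 else 'top'}13.png",g[:,:,::-1])
print(np.mean(F,0),np.std(F,0),np.mean(M,0),s['position'],s['clock'])
```

```text
[-0.22714155 -0.0437451  -1.11318624] [0.41625762 0.56393989 0.46873518] [-0.04360819  0.01103099 -0.01966978] [0.43204955 0.05008278 0.23446283] 27.1
```

The averaged wrist load is 1.1 N, about the empty bin's weight, so all the sticks are out. I'll withdraw and lift clear.

Call:
move_arm:
  plan:
    - {"dp":[-0.006,0,-0.003],"twist":0,"claw":0}
    - {"dp":[-0.01,0,-0.004],"twist":0,"claw":0}
    - {"dp":[-0.015,0,-0.005],"twist":0,"claw":0}
    - {"dp":[-0.02,0,0],"twist":0,"claw":0}
    - {"dp":[-0.025,0,0],"twist":0,"claw":0}
    - {"dp":[0,0,-0.04],"twist":0,"claw":0}
    - {"dp":[0,0,-0.05],"twist":0,"claw":0}
  newtons: 40

```text
clock: 27.98
position: [0.426, -0.027, 0.3373]
orientation: [[0.071, 0.997, -0.001], [0.997, -0.071, -0.0], [-0.0, -0.001, -1.0]]
wrist_force: [0.6, 1.0, 0.1]
finger_gap: 0.0146
```

Run:
```python
from h import *
for n in("scene","top"):
    f=grab_frame(n); cv2.imwrite(f"pics/{n}14.png",f[:,:,::-1])
s=sense();print(s['position'],s['wrist_force'],s['moment'])
h=cv2.cvtColor(cv2.imread('pics/scene14.png'),cv2.COLOR_BGR2HSV)
w=cv2.inRange(h,(20,110,100),(32,255,255));w[:165]=0;w[205:]=0;w[:,:255]=0;w[:,:0]=0;w[:,325:]=0
n,l,st,c=cv2.connectedComponentsWithStats(w)
for i in range(1,n):
    if st[i,4]>3:print(st[i],at('scene',c[i],.057))
```

```text
[ 0.42724227 -0.02684082  0.34155442] [-0.11286407  0.40840278 -0.45814991] [-0.01499073 -0.04431264  0.04876939]
[271 168   4   2   4] [0.44487777 0.24437372 0.057     ]
[265 170   5   2   5] [0.42481734 0.24527373 0.057     ]
[277 172   4   7  15] [0.44452533 0.20186332 0.057     ]
[269 174   7   8  34] [0.42024749 0.20146115 0.057     ]
```

Call:
move_arm:
  plan:
    - {"dp":[-0.03,0.007,0],"twist":0,"claw":0}
    - {"dp":[-0.05,0.01,0],"twist":0,"claw":0}
    - {"dp":[-0.05,0.01,0],"twist":0,"claw":0}
    - {"dp":[-0.05,0.01,0],"twist":0,"claw":0}
    - {"dp":[-0.05,0.01,0],"twist":0,"claw":0}
    - {"dp":[-0.04,0.01,0],"twist":0,"claw":0}
    - {"dp":[-0.018,0,0],"twist":0,"claw":0}
    - {"dp":[0,0,0],"twist":6,"claw":0}
    - {"dp":[0,0,0],"twist":8,"claw":0}
    - {"dp":[0,0,0],"twist":8,"claw":0}

```text
clock: 29.32
position: [0.4629, -0.317, 0.3366]
orientation: [[0.443, 0.897, -0.0], [0.897, -0.443, 0.0], [0.0, -0.0, -1.0]]
wrist_force: [-0.2, -0.2, -0.5]
finger_gap: 0.0148
```

Call:
move_arm:
  plan:
    - {"dp":[0,0,0.02],"twist":8,"claw":0}
    - {"dp":[0,0,0.03],"twist":8,"claw":0}
    - {"dp":[0,0,0.03],"twist":7,"claw":0}
    - {"dp":[0,0,0.03],"twist":0,"claw":0}
    - {"dp":[0,0,0.02],"twist":0,"claw":0}
    - {"dp":[0,0,0],"twist":0,"claw":0}
    - {"dp":[0,0,0],"twist":0,"claw":0}
  newtons: 20

```text
clock: 30.2
position: [0.4635, -0.3171, 0.2076]
orientation: [[0.755, 0.656, 0.001], [0.656, -0.755, -0.001], [0.0, 0.001, -1.0]]
wrist_force: [-0.8, 0.1, -0.3]
finger_gap: 0.0151
```

Run:
```python
from h import *
for n in("scene","top"):
    f=grab_frame(n); cv2.imwrite(f"pics/{n}15.png",f[:,:,::-1])
s=sense();print(s['position'],s['orientation'][:,0],s['wrist_force'],s['moment'])
p=s['position'];u=np.array(s['orientation'][:,0]);l=-np.array(s['orientation'][:,1])
def bp(x,y,z,th=0,gx=.143):
    X,Z=x+gx,z-.05;c,s_=np.cos(th),np.sin(th)
    return p+u*(X*c+Z*s_)+l*y+np.array([0,0,.019-X*s_+Z*c])
for n in('scene','top'):
  h=cv2.cvtColor(cv2.imread(f'pics/{n}15.png'),cv2.COLOR_BGR2HSV);m=cv2.inRange(h,(50,100,25),(90,255,255))
  c=max(cv2.findContours(m,0,1)[0],key=cv2.contourArea);print(n,cv2.approxPolyDP(c,3,True)[:,0].tolist())
  for th in(.8,.95,1.1):print(th,[proj(n,bp(*q,th)).round(0).tolist() for q in((.0725,.051,.0185),(.0725,-.051,.0185),(-.07,.051,0),(-.07,-.051,0))],bp(.0725,0,.0185,th)[2].round(3))
```

```text
[ 0.46370186 -0.31726024  0.20782551] [7.54718305e-01 6.56048841e-01 4.45198962e-04] [ 0.56777416 -0.41305804 -2.47662308] [-0.03154114  0.0601228   0.014242  ]
scene [[379, 221], [379, 246], [388, 247], [389, 243], [394, 252], [402, 251], [397, 255], [414, 258], [421, 228], [409, 226], [404, 230]]
0.8 [[379.0, 235.0], [417.0, 241.0], [375.0, 239.0], [419.0, 246.0]] 0.05
0.95 [[377.0, 247.0], [416.0, 253.0], [375.0, 243.0], [418.0, 250.0]] 0.033
1.1 [[375.0, 258.0], [414.0, 264.0], [374.0, 247.0], [418.0, 254.0]] 0.021
top [[433, 213], [428, 212], [427, 204], [421, 215], [415, 206], [390, 209], [383, 224], [395, 230], [431, 224]]
0.8 [[380.0, 212.0], [413.0, 206.0], [398.0, 225.0], [434.0, 218.0]] 0.05
0.95 [[383.0, 223.0], [415.0, 217.0], [400.0, 230.0], [436.0, 222.0]] 0.033
1.1 [[385.0, 234.0], [418.0, 227.0], [401.0, 234.0], [438.0, 226.0]] 0.021
```

Call:
move_arm:
  plan:
    - {"dp":[0,0,0.02],"twist":0,"claw":0}
    - {"dp":[0,0,0.013],"twist":0,"claw":0}
    - {"dp":[-0.011,0,0.007],"twist":0,"claw":0}
    - {"dp":[-0.012,0,0.008],"twist":0,"claw":0}
    - {"dp":[-0.011,0,0.008],"twist":0,"claw":0}

```text
clock: 30.92
position: [0.4376, -0.3419, 0.1551]
orientation: [[0.755, 0.655, 0.004], [0.655, -0.755, -0.007], [-0.002, 0.008, -1.0]]
wrist_force: [-10.7, -5.1, 22.0]
finger_gap: 0.0147
```

Call:
move_arm:
  plan:
    - {"dp":[-0.01,0,0.01],"twist":0,"claw":0}
    - {"dp":[-0.01,0,0.01],"twist":0,"claw":0}
    - {"dp":[-0.01,0,0.01],"twist":0,"claw":0}
    - {"dp":[-0.008,0,0.012],"twist":0,"claw":0}
    - {"dp":[-0.008,0,0.012],"twist":0,"claw":0}
    - {"dp":[-0.008,0,0.012],"twist":0,"claw":0}

```text
clock: 31.68
position: [0.3973, -0.3756, 0.0853]
orientation: [[0.755, 0.656, 0.002], [0.656, -0.755, -0.002], [0.0, 0.002, -1.0]]
wrist_force: [-0.5, -0.4, 3.9]
finger_gap: 0.0149
```

Call:
move_arm:
  plan:
    - {"dp":[-0.006,0,0.009],"twist":0,"claw":0}
    - {"dp":[-0.006,0,0.009],"twist":0,"claw":0}
    - {"dp":[-0.005,0,0.008],"twist":0,"claw":0}
    - {"dp":[-0.003,0,0.009],"twist":0,"claw":0}
    - {"dp":[-0.002,0,0.008],"twist":0,"claw":0}
    - {"dp":[0,0,0],"twist":0,"claw":0}

```text
clock: 32.42
position: [0.38, -0.3892, 0.0409]
orientation: [[0.755, 0.656, -0.001], [0.656, -0.755, 0.0], [-0.0, -0.001, -1.0]]
wrist_force: [-2.1, -0.4, 3.4]
finger_gap: 0.0147
```

Run:
```python
from h import *
for n in("scene","top"):
    f=grab_frame(n); cv2.imwrite(f"pics/{n}16.png",f[:,:,::-1])
s=sense();print(s['position'],s['orientation'][:,0],s['wrist_force'],s['moment'])
p=s['position'];u=np.array(s['orientation'][:,0]);l=-np.array(s['orientation'][:,1])
def bp(x,y,z,th=0,gx=.143):
    X,Z=x+gx,z-.05;c,s_=np.cos(th),np.sin(th)
    return p+u*(X*c+Z*s_)+l*y+np.array([0,0,.019-X*s_+Z*c])
for n in('top',):
  h=cv2.cvtColor(cv2.imread(f'pics/{n}16.png'),cv2.COLOR_BGR2HSV);m=cv2.inRange(h,(50,100,25),(90,255,255))
  c=max(cv2.findContours(m,0,1)[0],key=cv2.contourArea);print(n,cv2.approxPolyDP(c,3,True)[:,0].tolist())
  for th in(0,.15,.3):print(th,[proj(n,bp(*q,th)).round(0).tolist() for q in((.0725,.051,.0185),(.0725,-.051,.0185),(-.07,.051,0.06),(-.07,-.051,0.06))],bp(.0725,0,.0185,th)[2].round(3))
```

```text
[ 0.38037574 -0.38918495  0.0414742 ] [ 7.54727103e-01  6.56038829e-01 -2.32519308e-04] [-0.6362757  -0.48782063  1.2553327 ] [0.01874749 0.04473754 0.03401046]
top [[413, 220], [382, 226], [397, 268], [416, 263], [421, 257], [426, 234]]
0 [[382.0, 222.0], [414.0, 216.0], [401.0, 256.0], [436.0, 248.0]] 0.029
0.15 [[381.0, 230.0], [413.0, 224.0], [400.0, 258.0], [435.0, 250.0]] -0.003
0.3 [[381.0, 239.0], [412.0, 233.0], [399.0, 260.0], [434.0, 253.0]] -0.033
```

Call:
move_arm:
  plan:
    - {"dp":[0,0,0.004],"twist":0,"claw":0}
    - {"dp":[0,0,0.004],"twist":0,"claw":0}
    - {"dp":[0,0,0],"twist":0,"claw":0}
    - {"dp":[0,0,0],"twist":0,"claw":0.03}
    - {"dp":[0,0,0],"twist":0,"claw":0.06}
    - {"dp":[0,0,0],"twist":0,"claw":0.06}
    - {"dp":[-0.03,0,0],"twist":0,"claw":0.06}
    - {"dp":[-0.03,0,-0.02],"twist":0,"claw":0.06}
    - {"dp":[0,0,-0.05],"twist":0,"claw":0.06}
    - {"dp":[0,0,-0.05],"twist":0,"claw":0.06}

```text
clock: 33.78
position: [0.3346, -0.4285, 0.1544]
orientation: [[0.755, 0.655, -0.001], [0.655, -0.755, 0.001], [0.0, -0.001, -1.0]]
wrist_force: [0.7, -0.4, -0.6]
finger_gap: 0.0599
```

Call:
move_arm:
  plan:
    - {"dp":[-0.04,0,-0.04],"twist":0,"claw":0.06}
    - {"dp":[-0.04,0,-0.04],"twist":0,"claw":0.06}
    - {"dp":[0,0,0],"twist":0,"claw":0.06}
    - {"dp":[0,0,0],"twist":0,"claw":0.06}

```text
clock: 34.28
position: [0.2748, -0.4809, 0.2327]
orientation: [[0.755, 0.656, -0.0], [0.656, -0.755, 0.001], [0.0, -0.001, -1.0]]
wrist_force: [-0.7, 0.4, -0.3]
finger_gap: 0.0601
```

Run:
```python
from h import *
for n in("scene","top"):
    f=grab_frame(n); cv2.imwrite(f"pics/{n}17.png",f[:,:,::-1])
s=sense();print(s['position'],s['wrist_force'],s['clock'])
a=cv2.imread('pics/scene17.png')[120:240,215:375];b=cv2.imread('pics/top17.png')[120:320,220:500];d=cv2.imread('pics/scene17.png')[200:340,300:480]
c=np.zeros((590,800,3),np.uint8)
c[:360,:480]=cv2.resize(a,(480,360),interpolation=2)
c[360:590,:322]=cv2.resize(b,(322,230),interpolation=2)
c[360:590,400:696]=cv2.resize(d,(296,230),interpolation=2)
cv2.imwrite('pics/crop10.png',c)
```

```text
[ 0.27510307 -0.4802719   0.23210378] [-0.08799405  0.33741835  0.73775357] 34.375
```

View pics/crop10.png

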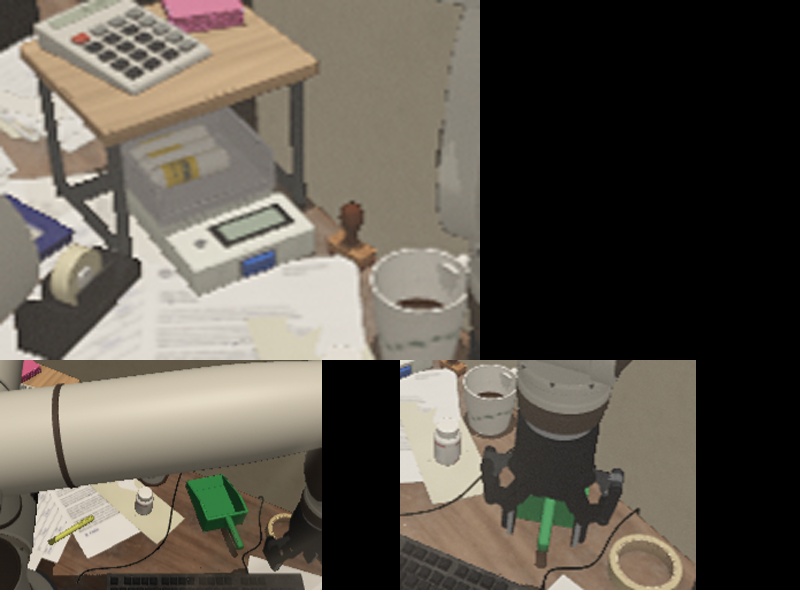

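The bin stands upright and empty at its old place, the bystanders are in place, and the key is still at scene (301,208), so the scale has not moved. Sticks are visible in the pan at about scene (272,168) and (276,176). I'll check numerically for the third.

Run:
```python
from h import *
im=cv2.imread('pics/scene17.png');h=cv2.cvtColor(im,cv2.COLOR_BGR2HSV)
for c in(264,267,270,273,276,280,284,288):
    print(c,[(r,int(h[r,c,1]),int(h[r,c,2])) for r in range(156,192,1)])
E_=np.array([.437,.126,0]);u=np.array([.07,.9975,0]);l=np.array([-.9975,.07,0])
for a in(.023,.036,.062,.088,.114,.131,.144):print(a,'floor',proj('scene',E_+u*a+[0,0,.044]).round(1),'z.07',proj('scene',E_+u*a+[0,0,.07]).round(1),'left z.07',proj('scene',E_+u*a+l*.04+[0,0,.07]).round(1))
```

```text
264 [(156, 83, 196), (157, 85, 189), (158, 81, 191), (159, 85, 184), (160, 89, 134), (161, 87, 126), (162, 87, 120), (163, 80, 118), (164, 53, 115), (165, 19, 123), (166, 60, 127), (167, 76, 144), (168, 20, 150), (169, 22, 153), (170, 27, 152), (171, 90, 136), (172, 43, 142), (173, 28, 147), (174, 26, 149), (175, 24, 159), (176, 25, 152), (177, 25, 143), (178, 23, 131), (179, 20, 126), (180, 18, 125), (181, 23, 122), (182, 19, 120), (183, 19, 120), (184, 19, 120), (185, 19, 119), (186, 21, 120), (187, 21, 121), (188, 19, 120), (189, 21, 119), (190, 22, 127), (191, 26, 136)]
267 [(156, 85, 190), (157, 85, 195), (158, 85, 183), (159, 90, 131), (160, 84, 127), (161, 86, 122), (162, 84, 119), (163, 58, 115), (164, 21, 122), (165, 58, 124), (166, 74, 142), (167, 22, 150), (168, 22, 153), (169, 27, 150), (170, 109, 138), (171, 114, 143), (172, 38, 149), (173, 20, 153), (174, 24, 150), (175, 45, 135), (176, 22, 140), (177, 24, 151), (178, 22, 154), (179, 25, 156), (180, 23, 153), (181, 26, 137), (182, 23, 124), (183, 18, 131), (184, 22, 126), (185, 19, 131), (186, 20, 127), (187, 22, 125), 
[... 3351 characters left out ...]
20, 125), (179, 18, 125), (180, 20, 125), (181, 18, 125), (182, 19, 124), (183, 20, 128), (184, 22, 126), (185, 20, 127), (186, 23, 124), (187, 20, 125), (188, 22, 127), (189, 28, 139), (190, 26, 138), (191, 24, 159)]
0.023 floor [286.1 186.6] z.07 [285.6 179.9] left z.07 [274.  183.8]
0.036 floor [284.2 184.5] z.07 [283.7 177.8] left z.07 [272.1 181.7]
0.062 floor [280.5 180.5] z.07 [280.  173.8] left z.07 [268.6 177.6]
0.088 floor [277.  176.5] z.07 [276.4 169.9] left z.07 [265.1 173.5]
0.114 floor [273.5 172.7] z.07 [272.9 166.1] left z.07 [261.7 169.6]
0.131 floor [271.3 170.2] z.07 [270.7 163.6] left z.07 [259.5 167.1]
0.144 floor [269.6 168.3] z.07 [269.  161.8] left z.07 [257.9 165.2]
```

Three adjacent stripes sit about 26 mm apart at columns 264–273. So all three sticks lie side by side in one layer on the pan floor. Handing in.

```bash
python3 -c "
from bench import *
print(close_job())"
```

```text
the job is handed in; nothing more can be done
None
```

I handed the job in at about 34 s of the 69 s allowed. The three glue sticks are in the pan, the scale is zeroed and against the bar, and the empty bin stands upright on the desk. The interface reports no verdict, so this rests on my own checks.

**What I did**
- **Zeroing:** I pushed the zero key until the scale stopped against the bar. The push force rose to 18 N and then 38 N, well past the 7 N needed to press the key in.
- **Tipping:** The tool could not pitch, so I took the bin by the end of its handle with a light 20 N grip. Slowly raising it with its front under the board made the board's edge pivot the bin forward to about 54 degrees. By the wrist readings the contact was roughly 2–4 N, under the 12 N limit. I had no direct reading of the shelf force.
- **Placing:** I levelled the bin by pressing its lip on the desk and released it at its original spot.

**Last checks**
- **Bin:** After pouring, the wrist carried 1.1 N, about the empty bin's weight. The last picture shows it empty and upright.
- **Sticks:** The pixel profile of the scene view shows three stripes side by side in the pan, though the board partly hides the rear stick.
- **Scale:** The blue key is at the same pixel as right after zeroing, so the scale has not moved.
- **Bystanders:** The mug, tablet bottle and stamp look unmoved by eye. I did not measure them again.

No check failed or disagreed. The bin's first touch on the desk was firmer than planned, about 25 N at the wrist, with no visible effect.

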